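Put the quadcopter on its service stand and fit the battery

ROBOT

A 6-joint arm with a two-finger parallel gripper is mounted at the origin on the work surface. World frame = base frame: x ahead of the robot, y to its left, z up, the work surface at z = 0. Lengths are in mm, angles in rad, forces in N, time in s.
With the tool pointing down it reaches from about 375 to 825 mm from the base axis. Payload 5.5 kg.
Tool frame: the origin (TCP) lies at the very end of the fingers, on their centre line; the grasp point (between the pads) lies 19 mm behind it; z points along the fingers, y is the line along which they close (so a half turn about z gives the same grasp; the last joint's range is limited). The gripper opens to 85 mm and grips with 20 to 120 N. Pads are 22 mm wide; open, the fingers measure 114 mm over their backs; the gripper's body (76 mm by 85 mm) begins 54 mm behind the grasp point. The pads swing forward as they close: fully open they stand 13 mm farther back than shut.
Start: joints at [-1.11, 0.314, -0.047, 1.21, 0, 1.571], TCP at [266.795, -537.415, 231.299] pointing down, gripper open.
Joint ranges: [-2.67, 2.67], [-0.69, 1.73], [-1.03, 1.25], [-2.08, 2.16], [-1.42, 1.45], [-3.14, 3.14]. Speed limits (rad/s): [2.39, 2.39, 3.01, 3.14, 3.14, 3.14].

INTERFACE

Orientations are given as a unit quaternion [x, y, z, w].
In Python, from plant import arm, claw, planner, cams gives the robot as it stands. The module is installed in compiled form; this text tells all that it offers. Calls block until the motion is done:
- arm.move_pose(position, orientation): joint-space move of the TCP to a pose.
- arm.line_to(position, rot=None, feed=150): straight line of the TCP; rot=None keeps the orientation; feed is the mean speed in mm/s.
- arm.goto_joints(angles): joint-space move.
- claw.grip(opening, effort=None): opening from 0.0 (shut) to 1.0 (fully open); effort is the grip in N (None keeps the last); returns when the fingers have stopped.
- arm.wait(seconds).
- planner.solve_ik(position, orientation): joint angles nearest the present ones, or None.
- arm.get_state(): the state.
- cams.snapshot(name): name is "scene" or "top" or "wrist"; returns (picture, depth): 420x560x3 uint8, red, green, blue; 420x560 float32, mm along the optical axis (not along the pixel's ray), 0 where there is no reading.
- cams.calibration(name): a dict with "fov_y" (degrees; the focal length in pixels is half the picture's height over the tangent of half this angle, whatever the lens; pixels are square), "cx", "cy" (the principal point, pixels), "R" (3x3) and "t" (3): a world point X has camera coordinates R X + t. Camera axes: x right, y down, z forward; pixel columns grow to the right and rows downward; lengths in mm; the calibration is good to about 2 mm. The wrist camera is an equidistant fisheye: a pixel r from the principal point sees the ray r / f radians off the axis. A picture is of the moment at which its call begins: read the wrist's pose just before it. calibration takes no time and is no camera call; for the wrist camera it gives the pose at the moment of the call.
A pose or a line that the arm cannot do raises arm.Unreachable and nothing moves.
- arm.close_job(): hands the job in; it is judged then, once.
The state is a dict: "time": time; "joints": joint angles; "qvel": joint speeds; "joint_efforts": joint torques, N m; "eef_pos": TCP position; "orientation": TCP orientation; "wrist_force": force on the tool from outside, world axes, zero at the start; "moment": the same for the moment, N m; "opening": opening from 0.0 (shut) to 1.0 (fully open); "gripper_force": force on a finger pad.
Only numpy, scipy, OpenCV 4.12 (cv2) and the standard library are available. Lean on these libraries where they do the work, as an engineer would, in place of code of your own. Each camera call takes 0.05 s, during which the arm holds its last target. There are 200 camera calls.

TASK

Set the quadcopter level and centred on the small green pad of the raised service stand, with its length in line with the stand's red stripe (nose either way), let go, and then lay the yellow battery flat and square between the white lips of the tray on its back (either way round). Set both down gently rather than dropping them, and leave the blue battery, the blue tape roll and the white glue bottle where they are.

Things in the scene. Friction and masses are not known exactly. Their poses are not given: they have to be found in the camera images.
- drone: Quadcopter, 225 x 220 x 75 mm, about 0.34 kg, balanced at its middle. Origin on the ground under its middle, x to the nose (orange band), z up. Black body 130 x 52 mm (x, y), from 36 mm (flat belly) to 66 mm (tray) above the origin; grip its bare 52 mm sides at mid-length. Skids along x at y +-42, 6 mm high, legs at x +-35; red arms to motors at x +-75, y +-72; guards stay outside |x| 35.
- drone_belly (a point): Centre of the quadcopter's flat belly, 36 mm above its origin; axes as the quadcopter.
- drone_tray (a point): Centre of the tray floor on the quadcopter's back, 66 mm above its origin; axes as the quadcopter. The tray is 114 mm (x) by 42 mm (y) between white lips 9 mm high, 3 mm thick: one across each end, and along the sides only where |x| is over 35 mm, so fingers can come down beside the battery at the middle.
- stand: Service stand, fixed. Origin at the centre of its underside. Aluminium base 130 x 100 mm (x, y), 12 mm thick, red stripe along its x; a post 26 x 30 mm carries a flat green pad 36 mm (x) by 46 mm (y), 14 mm thick, its top 110 mm above the counter. The quadcopter rests on the pad by its belly, skids hanging free on either side.
- stand_top (a point): Centre of the top of the stand's green pad, 110 mm above the counter; x along the red stripe.
- battery: Yellow battery pack with black ends, loose, 104 x 34 x 30 mm (x, y, z), 0.17 kg (0.14 to 0.20). Origin at the centre of its underside, x along its length.
- spare: Blue battery pack with black ends, same size as the yellow one; must stay where it is. Origin at the centre of its underside, x along its length.
- tape: Blue tape roll lying flat, 90 mm across, 22 mm high, loose; leave it. Origin at the centre of its underside.
- glue: Small white glue bottle with a red cap, 44 mm across, 100 mm high, loose; leave it. Origin at the centre of its underside.
There are look-alikes about, which are no part of the job. Leave any brown or orange look-alike of the stand alone.

How it is judged:
By the outcome, as a careful person would: the job done as asked, in the order asked, and still so for the second after the job is handed in, with the robot touching nothing.
It also fails if it takes over 64 s, if anything falls off the work surface, if the arm or the gripper's body presses on something with over 40 N, if the wrist force passes 120 N, or if a joint passes its speed limit or range.

## Working session

There is one attempt and no reset: what is moved stays moved. The work goes in short steps, each a Python script; the robot and the scene stay as the last script left them, time stands still between calls to the robot, and variables do not carry over. Pictures are saved under pics/ and viewed, at most 10 in all, crops included, and the job is handed in when it is done.

```bash
mkdir -p pics; ls; python3 - <<'E'
from plant import arm,claw,planner,cams
import cv2,numpy as np
for n in("top","scene"):
    p,d=cams.snapshot(n);cv2.imwrite(f"pics/{n}0.png",cv2.resize(p[:,:,::-1],(800,600),interpolation=cv2.INTER_CUBIC));np.savez(f"{n}0.npz",p=p,d=d)
    c=cams.calibration(n);print(n,c, (d==0).mean())
s=arm.get_state();print(s['time'],s['orientation'],s['opening'])
E
```

```text
pics
top {'fov_y': 47.24806349295679, 'cx': 279.7110122154009, 'cy': 214.930015034804, 'R': array([[-0.02253751, -0.99968607,  0.01094619],
       [-0.99516691,  0.02138621, -0.09584078],
       [ 0.09557659, -0.0130533 , -0.99533649]]), 't': array([ -49.85420357,  513.77940474, 1199.99440299])} 0.003924319727891156
scene {'fov_y': 57.218487031808145, 'cx': 283.09873399592925, 'cy': 214.06095363691347, 'R': array([[ 0.81510634,  0.57891529,  0.02141835],
       [ 0.32216897, -0.42226283, -0.84729054],
       [-0.48146527,  0.69753222, -0.53069765]]), 't': array([-357.27768019,  -76.12034435, 1227.60586359])} 0.003945578231292517
0.1 [ 9.73575804e-01  2.28362779e-01 -1.75589803e-04 -7.50874291e-04] 0.998567381766495
```

View pics/top0.png

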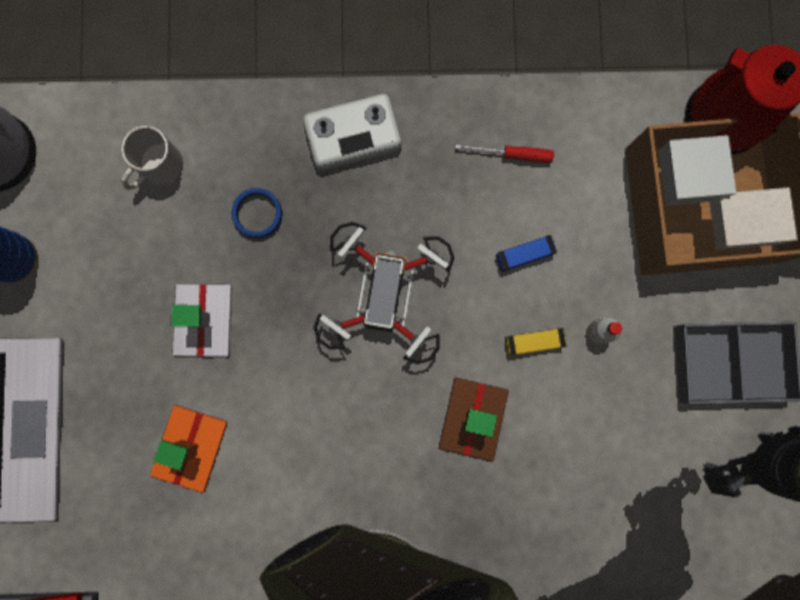

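View pics/scene0.png

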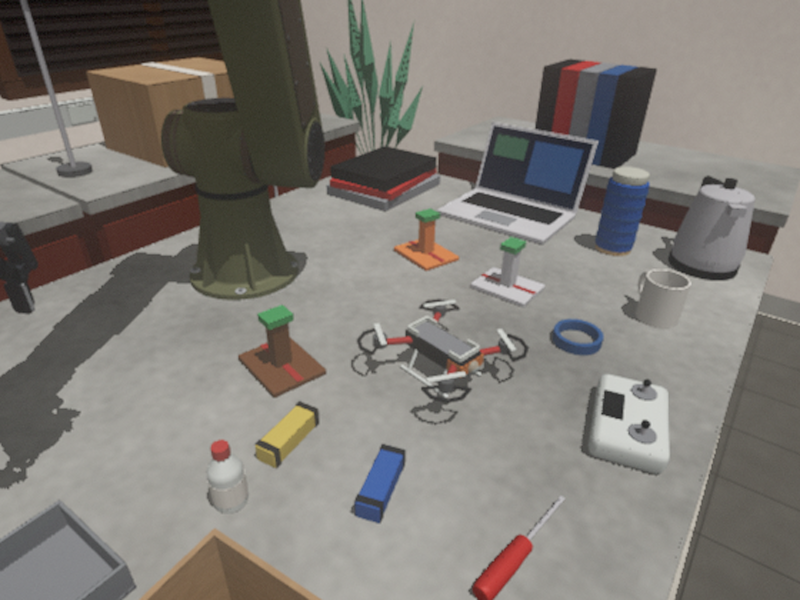

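The top view shows the drone at about (384,290) with its nose upwards, the aluminium stand at (203,320) with its pad at (187,316), and the yellow battery at (535,342). The blue battery is at (525,253), the glue at (607,330) and the tape at (257,213). The brown and orange stands are the look-alikes. I'll measure these from depth in both views.

```bash
cat > h.py <<'E'
import numpy as np,cv2
from plant import arm,claw,planner,cams
from scipy.spatial.transform import Rotation as Ro
def cloud(p,d,c,fish=False):
    f=210/np.tan(np.radians(c['fov_y']/2))
    v,u=np.mgrid[:420,:560]; x=(u-c['cx'])/f; y=(v-c['cy'])/f
    if fish:
        r=np.hypot(x,y)+1e-9; k=np.tan(np.minimum(r,1.4))/r; x=x*k;y=y*k
    P=np.stack([x*d,y*d,d],-1)
    return (P-c['t'])@c['R']
def rect(P):
    (c,s,a)=cv2.minAreaRect(P[:,:2].astype(np.float32))
    if s[0]<s[1]: a+=90; s=s[::-1]
    return np.round(c,1),np.round(s,1),round((a+90)%180-90,1)
def masks(p):
    h,s,v=cv2.split(cv2.cvtColor(p,cv2.COLOR_RGB2HSV))
    return dict(yellow=(h>20)&(h<34)&(s>120)&(v>60),green=(h>45)&(h<80)&(s>120)&(v>50),blue=(h>105)&(h<128)&(s>120)&(v>50))
def down(yaw): # tool y axis along world yaw+90 ; tool x along yaw
    return Ro.from_euler('z',yaw)*Ro.from_euler('x',np.pi)
E
python3 - <<'E'
from h import *
for n in("top","scene"):
    z=np.load(n+"0.npz");p,d=z['p'],z['d'];P=cloud(p,d,cams.calibration(n));M=masks(p)
    for k,m in M.items():
        l,L,st,ce=cv2.connectedComponentsWithStats(m.astype(np.uint8))
        for i in range(1,l):
            if st[i,4]>60:
                q=P[(L==i)&(d>0)]; zt=np.percentile(q[:,2],80); t=q[abs(q[:,2]-zt)<5]
                if q[:,2].max()<300 and len(t)>20: print(n,k,np.round(ce[i]/.7),round(zt,1),len(t),rect(t))
z=np.load("top0.npz");p,d=z['p'],z['d'];P=cloud(p,d,cams.calibration("top"))
def reg(x0,x1,y0,y1): return P[int(y0*.7):int(y1*.7),int(x0*.7):int(x1*.7)].reshape(-1,3)
q=reg(350,420,240,345); t=q[(q[:,2]>58)&(q[:,2]<85)];print("tray",np.median(t[:,2]),len(t),rect(t))
q=reg(150,250,270,370); t=q[(q[:,2]>6)&(q[:,2]<25)];print("base",np.median(t[:,2]),len(t),rect(t))
q=reg(300,320,240,345);print("counter",np.median(q[:,2]))
q=reg(580,640,310,355);t=q[q[:,2]>30];print("glue",t.mean(0),t[:,2].max())
E
```

```text
top yellow [536. 341.] 32.0 371 (array([ 447.2, -302.5]), array([83. , 32.6]), -82.7)
top green [185. 315.] 111.8 254 (array([498.7, 295.3]), array([45.7, 31.3]), 88.5)
top green [480. 422.] 111.9 271 (array([ 312.7, -188.1]), array([45.7, 35.1]), 75.8)
top green [171. 455.] 111.9 281 (array([272.6, 317.3]), array([44.8, 35.9]), 70.6)
top blue [256. 212.] 23.3 268 (array([691.9, 196.1]), array([86.8, 86.1]), 43.0)
top blue [ 15. 239.] 94.8 21 (array([640.8, 601.9]), array([32.5,  5.9]), 25.4)
top blue [527. 252.] 32.0 346 (array([ 607.4, -292.5]), array([83. , 31.7]), -72.2)
scene yellow [289. 427.] 29.2 460 (array([ 448. , -301.6]), array([80.8, 34.4]), -82.7)
scene blue [563. 162.] 154.7 58 (array([394.1, 816.7]), array([99.7, 16.3]), -1.3)
scene blue [632. 189.] 171.8 72 (array([630.9, 615.2]), array([82.4, 44.7]), 23.1)
scene blue [633. 203.] 140.2 33 (array([652.6, 609.3]), array([48.4,  9.2]), 46.3)
scene blue [632. 215.] 110.9 26 (array([654.4, 611.9]), array([41.8, 11.2]), 56.5)
scene blue [627. 235.] 74.2 33 (array([653.3, 609.7]), array([45.4, 12.3]), 45.8)
scene blue [381. 475.] 29.3 600 (array([ 608.1, -291. ]), array([80.6, 33.6]), -71.7)
tray 66.36162268152157 1364 (array([536.5, -33.1]), array([178.3, 122.2]), -1.6)
base 12.053934012836987 1642 (array([507.3, 295.6]), array([172.5, 153.1]), 84.9)
counter 0.33475137119960385
glue [ 460.92134555 -404.80590601   97.9839357 ] 1244.184947650967
```

```bash
cat >> h.py <<'E'
def look(n):
    c=cams.calibration("wrist");p,d=cams.snapshot("wrist")
    np.savez(n+".npz",p=p,d=d,**c);cv2.imwrite(f"pics/{n}.png",p[:,:,::-1])
    return p,d,c,cloud(p,d,c,True)
E
python3 - <<'E'
from h import *
c=cams.calibration("wrist");s=arm.get_state()
T=Ro.from_quat(s['orientation']);cam=-c['R'].T@c['t']
print("cam in tool",T.inv().apply(cam-s['eef_pos']),"axis in tool",T.inv().apply(c['R'][2]),c['fov_y'])
for nm,xy,yaws,z in(("bat",(447,-302),(-82.7,97.3),15),("drone",(536,-33),(-8,172),40),("stand",(499,295),(-1.5,178.5),114)):
    for y in yaws:
        print(nm,y,[np.round(j,2).tolist() if (j:=planner.solve_ik([*xy,zz],down(np.radians(y)).as_quat())) is not None else None for zz in(z,z+150)])
E
```

```text
cam in tool [  81.20017058   -0.23061907 -143.54311423] axis in tool [-3.11398812e-01  5.54018804e-04  9.50279155e-01] 65.70646984690485
bat -82.7 [[-0.59, 0.39, -0.48, 0.7, 0.0, -2.29], [-0.59, 0.24, -0.3, 1.03, 0.0, -2.29]]
bat 97.3 [[-0.59, 0.39, -0.48, 0.7, 0.0, 0.85], [-0.59, 0.24, -0.3, 1.03, 0.0, 0.85]]
drone -8 [[-0.06, 0.35, -0.46, 0.75, 0.0, -3.06], [-0.06, 0.22, -0.27, 1.08, 0.0, -3.06]]
drone 172 [[-0.06, 0.35, -0.46, 0.75, 0.0, 0.08], [-0.06, 0.22, -0.27, 1.08, 0.0, 0.08]]
stand -1.5 [[0.53, 0.35, -0.28, 0.95, 0.0, -2.58], [0.53, 0.26, -0.04, 1.27, 0.0, -2.58]]
stand 178.5 [[0.53, 0.35, -0.28, 0.95, 0.0, 0.56], [0.53, 0.26, -0.04, 1.27, 0.0, 0.56]]
```

```bash
python3 - <<'E'
from h import *
for nm,x,y,z,w in(("wb",447,-302,160,97.3),("wd",536,-33,190,172),("ws",499,295,240,178.5)):
    arm.move_pose([x,y,z],down(np.radians(w)).as_quat()); arm.wait(.15)
    p,d,c,P=look(nm); M=masks(p)
    for k in("yellow","green"):
        l,L,st,ce=cv2.connectedComponentsWithStats(M[k].astype(np.uint8))
        for i in range(1,l):
            if st[i,4]>150:
                q=P[(L==i)&(d>0)]; zt=np.percentile(q[:,2],80); t=q[abs(q[:,2]-zt)<4]
                if len(t)>50: print(nm,k,np.round(ce[i]),round(zt,1),len(t),rect(t))
print(arm.get_state()['time'])
a=[cv2.imread(f"pics/{n}.png")[90:390,150:410] for n in("wb","wd","ws")]
cv2.imwrite("pics/w3.png",cv2.hconcat(a))
E
```

```text
wb yellow [280. 141.] 30.6 140 (array([ 440.3, -251.2]), array([31.2,  2.5]), 7.3)
wb yellow [280. 198.] 31.4 3331 (array([ 446.7, -301.6]), array([81.1, 33.6]), -82.7)
wb green [101.  46.] 111.3 3043 (array([ 312.5, -187.9]), array([45.9, 37.6]), 75.3)
wd yellow [ 75. 136.] 27.9 142 (array([ 440.8, -251. ]), array([32.3,  3.8]), 7.5)
wd yellow [ 41. 153.] 31.4 1371 (array([ 446.9, -300.1]), array([85.4, 34.1]), -82.8)
wd green [54.  5.] 111.0 302 (array([ 327.3, -191.7]), array([47.6,  9.3]), 70.2)
ws green [283. 199.] 111.6 2039 (array([500. , 296.5]), array([44.7, 36.5]), 87.1)
4.2333
```

View pics/w3.png

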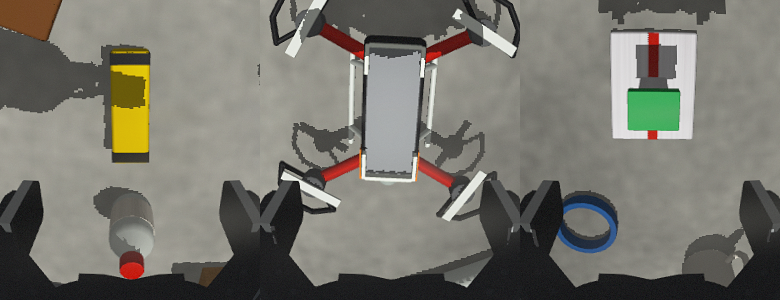

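The wrist views show the battery centred in its frame. In the drone view the tray spans about (362,37)–(425,180) with the orange nose band at the bottom. The pad is at (654,110) on the aluminium base with its red stripe. Next I'll fit the drone tray and the stand precisely.

```bash
python3 - <<'E'
from h import *
def ld(n):
    z=np.load(n+".npz");c={k:z[k] for k in("fov_y","cx","cy","R","t")};return z['p'],z['d'],cloud(z['p'],z['d'],c,True)
p,d,P=ld("wd"); h,s,v=cv2.split(cv2.cvtColor(p,cv2.COLOR_RGB2HSV))
near=np.hypot(P[...,0]-536,P[...,1]+33)<85
m=near&(abs(P[...,2]-66)<4)&(s<60); l,L,st,ce=cv2.connectedComponentsWithStats(m.astype(np.uint8)); i=1+st[1:,4].argmax()
t=P[L==i];print("floor",np.median(t[:,2]),len(t),rect(t),ce[i])
m=near&(P[...,2]>58)&(P[...,2]<80); l,L,st,ce=cv2.connectedComponentsWithStats(cv2.morphologyEx(m.astype(np.uint8),cv2.MORPH_OPEN,np.ones((9,9)))); i=1+st[1:,4].argmax()
t=P[L==i];print("body",np.median(t[:,2]),len(t),rect(t))
p,d,P=ld("ws"); h,s,v=cv2.split(cv2.cvtColor(p,cv2.COLOR_RGB2HSV))
near=np.hypot(P[...,0]-507,P[...,1]-296)<100
m=near&(P[...,2]>7)&(P[...,2]<18);l,L,st,ce=cv2.connectedComponentsWithStats(m.astype(np.uint8)); i=1+st[1:,4].argmax()
t=P[L==i];print("base",np.median(t[:,2]),rect(t))
r=m&(s>150)&((h<8)|(h>172));t=P[r][:,:2];f=np.polyfit(t[:,0],t[:,1],1);print("stripe",len(t),np.degrees(np.arctan(f[0])),np.polyval(f,500),t.min(0),t.max(0))
p,d,P=ld("wb"); near=np.hypot(P[...,0]-447,P[...,1]+302)<62
t=P[near&(abs(P[...,2]-30)<5)];print("bat",rect(t))
E
```

```text
floor 67.53830620721351 7062 (array([540.1, -34.1]), array([119.4,  52.1]), -11.2) [281.30005664 200.31506655]
body 67.59614280417297 8470 (array([540.8, -34.8]), array([137.5,  58.3]), -9.4)
base 13.001062665136363 (array([499.8, 296.3]), array([129.5, 100.2]), -2.3)
stripe 477 -2.3003324503204112 296.296716554936 [437.07564152 288.92730813] [563.4961629  303.94684522]
bat (array([ 446.3, -300.9]), array([102.6,  34.3]), -82.7)
```

```bash
cat >> h.py <<'E'
def ortho(n,x,y,z,yaw,out,hx=80,hy=60,s=5):
    Z=np.load(n+".npz");X,Y=np.meshgrid(np.arange(-hx,hx,1/s),np.arange(hy,-hy,-1/s))
    c,q=np.cos(yaw),np.sin(yaw)
    W=np.stack([x+c*X-q*Y,y+q*X+c*Y,np.full_like(X,z)],-1)@Z['R'].T+Z['t']
    f=210/np.tan(np.radians(Z['fov_y']/2));r=np.hypot(W[...,0],W[...,1]);k=f*np.arctan2(r,W[...,2])/r
    im=cv2.remap(Z['p'],(k*W[...,0]+Z['cx']).astype(np.float32),(k*W[...,1]+Z['cy']).astype(np.float32),cv2.INTER_CUBIC)
    cv2.line(im,(0,hy*s),(2*hx*s,hy*s),(0,255,0),1);cv2.line(im,(hx*s,0),(hx*s,2*hy*s),(0,255,0),1)
    cv2.imwrite(out,im[:,:,::-1])
E
python3 -c "
from h import *
ortho('wd',540.4,-34.4,67,np.radians(-9.6),'pics/od.png')"
```

```text
(no output)
```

View pics/od.png

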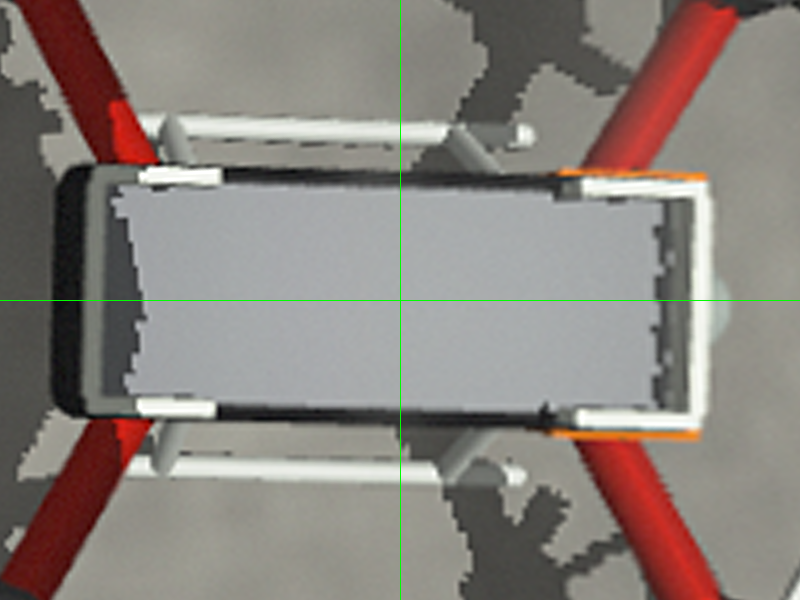

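The ortho view shows the tray outline. Its sides at mid-length are at rows 175 and 413, tilted about 1.6°. The end lips and body rear edge put the middle near column 382. So the drone is at about (537.1, -32.5), yaw -11.2°, and I can grasp it now.

```bash
python3 - <<'E'
from h import *
yaw=np.radians(168.8);q=down(yaw).as_quat()
arm.move_pose([537.1,-32.5,130],q)
arm.line_to([537.1,-32.5,30],feed=90)
claw.grip(0.0,45); s=arm.get_state(); print(s['opening'],s['gripper_force'],s['wrist_force'],s['time'])
if s['opening']>.4:
    arm.line_to([537.1,-32.5,60],feed=60); arm.line_to([537.1,-32.5,180],feed=150)
    arm.wait(.2); s=arm.get_state();print(s['opening'],s['gripper_force'],s['wrist_force'],s['moment'],s['eef_pos'],s['time'])
    look("wg"); ortho("wg",537.1,-32.5,216,np.radians(-11.2),"pics/og.png")
E
```

```text
0.6007314976020449 46.925867199897766 [-0.62277676 -1.54603463  4.61260508] 7.2083
0.6008014184700732 47.504611015319824 [ 0.843942   -1.394698   -4.61237716] [-0.00191323  0.01140778 -0.02939912] [536.37547063 -32.46783189 178.91402605] 9.0083
```

View pics/og.png

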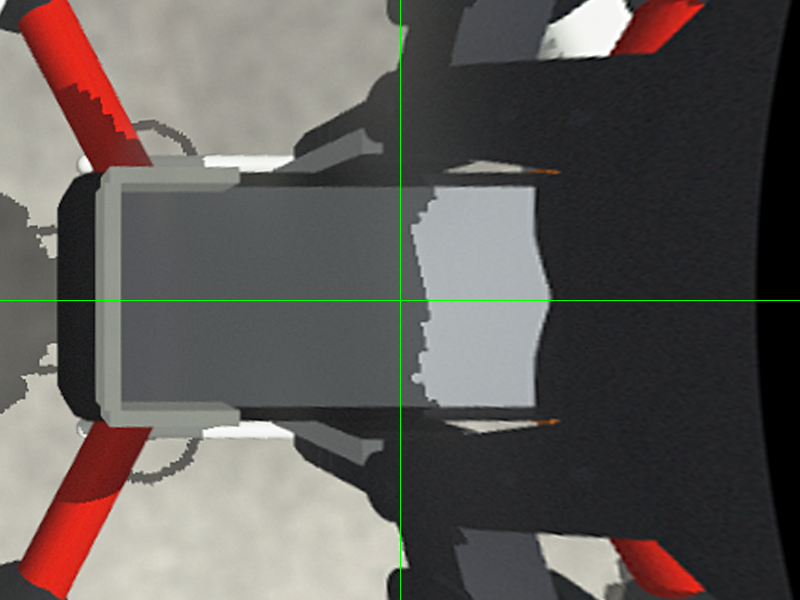

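The grasp is centred to within about 0.5 mm: the lip edges at columns 97 and 120 and the side-lip end at 240 match the expected geometry. The sides run parallel to the axis. Next I carry the drone to the stand and lower it until it touches.

```bash
python3 - <<'E'
from h import *
x,y=500.1,296.4
q=down(np.radians(177.7)).as_quat()
arm.move_pose([x,y,180],q); arm.wait(.2)
e=arm.get_state()['eef_pos']; print("err",e-np.array([x,y,180]))
x-=e[0]-x; y-=e[1]-y
arm.line_to([x,y,112],feed=80); arm.wait(.2)
s=arm.get_state(); f0=s['wrist_force'][2]; print(s['eef_pos'],f0); z=112
while z>99:
    z-=.7; arm.line_to([x,y,z],feed=15); s=arm.get_state()
    if s['wrist_force'][2]-f0>3: break
print(z,s['eef_pos'],s['wrist_force'],s['moment'],s['opening'],s['time'])
look("wp"); ortho("wp",500.1,296.4,140,np.radians(-2.3),"pics/op.png")
E
```

```text
err [ 0.54603589 -1.20536236  0.0673031 ]
[499.96412117 297.82255108 112.61299409] -3.199066951222336
104.29999999999997 [499.63449583 297.64976188 104.68450829] [-1.2433381  -0.18243269  0.51036482] [-0.21162373  0.22943207  0.04695817] 0.6001933286976601 14.4583
```

```bash
python3 - <<'E'
from h import *
X,Y=500.1,296.4
e=arm.get_state()['eef_pos'];arm.line_to([X,Y,109],feed=30); arm.wait(.5)
s=arm.get_state();e=s['eef_pos'];print(e,s['wrist_force'])
x,y=2*X-e[0],2*Y-e[1]
arm.line_to([x,y,107],feed=30); arm.wait(.5);s=arm.get_state();f0=s['wrist_force'][2]; print(s['eef_pos'],f0); z=107
while z>100:
    z-=.5; arm.line_to([x,y,z],feed=15); s=arm.get_state()
    if s['wrist_force'][2]-f0>3: break
print(z,s['eef_pos'],s['wrist_force'],s['moment'],s['time'])
arm.line_to([x,y,z-.4],feed=15);arm.wait(.2);s=arm.get_state();print(s['eef_pos'],s['wrist_force'])
E
```

```text
[500.06397541 296.41130862 108.93503731] [ 0.02911713  0.44212516 -3.58132667]
[500.14691956 296.39655606 107.04353187] -3.3742561149604042
104.0 [500.27139622 296.48514844 104.67268595] [-2.69474858 -0.67906076  5.31598841] [-0.37931053  0.59671547  0.03872434] 17.575
[500.27568565 296.4612154  104.68609975] [-3.66115557 -2.34623932  9.09188582]
```

```bash
python3 - <<'E'
from h import *
X,Y=500.1,296.4
arm.line_to([X,Y,104.3],feed=15);arm.wait(.2);print(arm.get_state()['wrist_force'])
claw.grip(0.75);claw.grip(1.0);arm.wait(.2);s=arm.get_state();print(s['wrist_force'],s['opening'])
arm.line_to([X,Y,250],feed=130);arm.wait(.3)
p,d,c,P=look("wr"); near=np.hypot(P[...,0]-X,P[...,1]-Y)<85
m=near&(P[...,2]>120)&(P[...,2]<160)
h,s_,v=cv2.split(cv2.cvtColor(p,cv2.COLOR_RGB2HSV))
c_=P[near&(abs(P[...,2]-140)<6)&(s_<60)]
A=np.c_[c_[:,:2]-[X,Y],np.ones(len(c_))];print("plane",np.linalg.lstsq(A,c_[:,2],rcond=None)[0],len(c_))
ortho("wr",X-.3,Y,141,np.radians(-2.3),"pics/or.png");print(arm.get_state()['time'])
E
```

```text
[-2.81166196 -2.03581509  5.50070437]
[-0.6211003  -0.70989208  0.34129834] 1.000939998137656
plane [ 4.92035225e-03 -1.54532196e-03  1.41423128e+02] 8309
20.925
```

View pics/or.png

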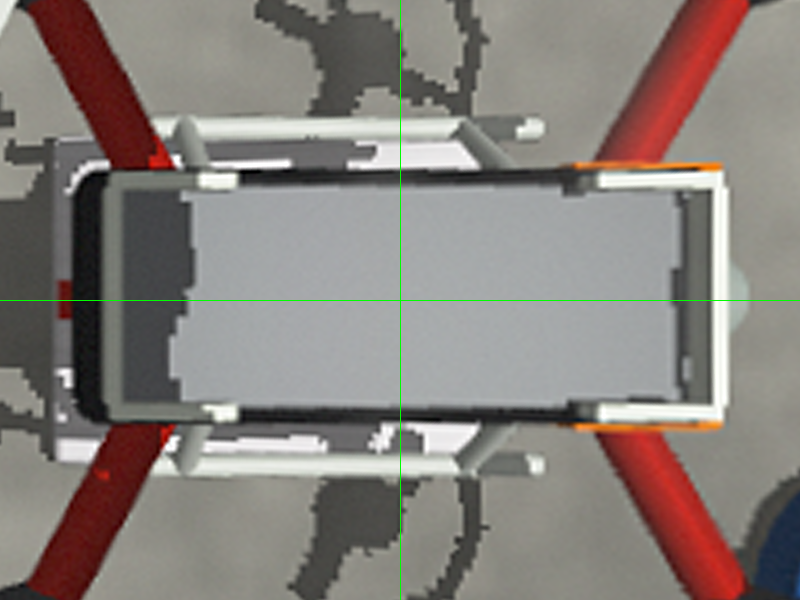

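The drone is level: the plane slope is under 0.5%, and its sides run along the stripe. By the lips at columns 105 and 690 and the skids at rows 128 and 464, it sits within about 1 mm of the pad centre. Now the battery.

```bash
python3 - <<'E'
from h import *
q=down(np.radians(97.3)).as_quat();X,Y=446.5,-301.2
arm.move_pose([X,Y,110],q);arm.line_to([X,Y,20],feed=90);arm.line_to([X,Y,2.5],feed=30);arm.wait(.4)
s=arm.get_state();print(s['eef_pos'],s['wrist_force'])
claw.grip(0.0,40);s=arm.get_state();print(s['opening'],s['gripper_force'],s['eef_pos'],s['wrist_force'])
arm.line_to([X,Y,30],feed=60);arm.line_to([X,Y,250],feed=180);arm.wait(.3)
s=arm.get_state();print(s['opening'],s['gripper_force'],s['wrist_force'],s['moment'],s['eef_pos'],s['time'])
look("wy");e=s['eef_pos'];ortho("wy",e[0],e[1],e[2]+27.5,np.radians(97.3),"pics/oy.png")
E
```

```text
[ 446.54376328 -301.22397203    2.60667518] [ 0.3185211  -0.30574794 -0.16685793]
0.39235786061069466 41.40570044517517 [ 446.66353866 -301.2891759     2.61160287] [ 0.63414943 -0.3896289   1.04989217]
0.3915685776436804 40.952823758125305 [-0.00430721  0.53821795 -0.38987345] [ 0.02138845 -0.02488728  0.05532775] [ 446.2991691  -301.05247729  249.47399526] 28.2167
```

View pics/oy.png

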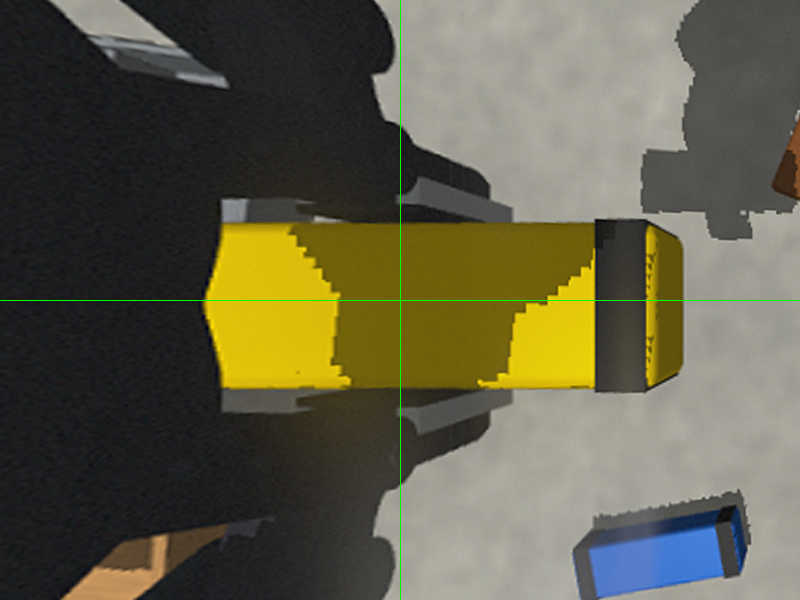

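The battery is held level and square. Its end edge at column 646 says its centre is about 2 mm off along the tool x axis, so I'll compensate for that. Now the placing.

```bash
python3 - <<'E'
from h import *
q=down(np.radians(177.7)).as_quat();X,Y=498.7,296.9
arm.move_pose([X,Y,230],q);arm.line_to([X,Y,165],feed=80);arm.wait(.4)
s=arm.get_state();e=s['eef_pos'];print(e,s['wrist_force'])
arm.line_to([X,Y,149],feed=40);arm.wait(.4)
s=arm.get_state();e=s['eef_pos'];f0=s['wrist_force'];print(e,f0,s['moment']); z=149
while z>139.5:
    z-=.5;arm.line_to([X,Y,z],feed=12);s=arm.get_state()
    if s['wrist_force'][2]-f0[2]>2: break
print(z,s['eef_pos'],s['wrist_force'],s['moment'],s['time'])
look("wq");e=s['eef_pos'];ortho("wq",500.6,296.9,149,np.radians(-2.3),"pics/oq.png")
E
```

```text
[498.81167539 296.99549308 165.2415502 ] [ 0.19730502  0.82189563 -1.65768589]
[498.8095631  296.96973167 149.1821435 ] [ 0.28575303  0.17764554 -1.61932967] [-0.01990304 -0.04014746 -0.04041324]
142.0 [498.83450621 296.98213291 142.6133726 ] [-2.3802658   0.44652132  4.69162262] [-0.2738439   0.37062878  0.01181973] 36.225
```

View pics/oq.png

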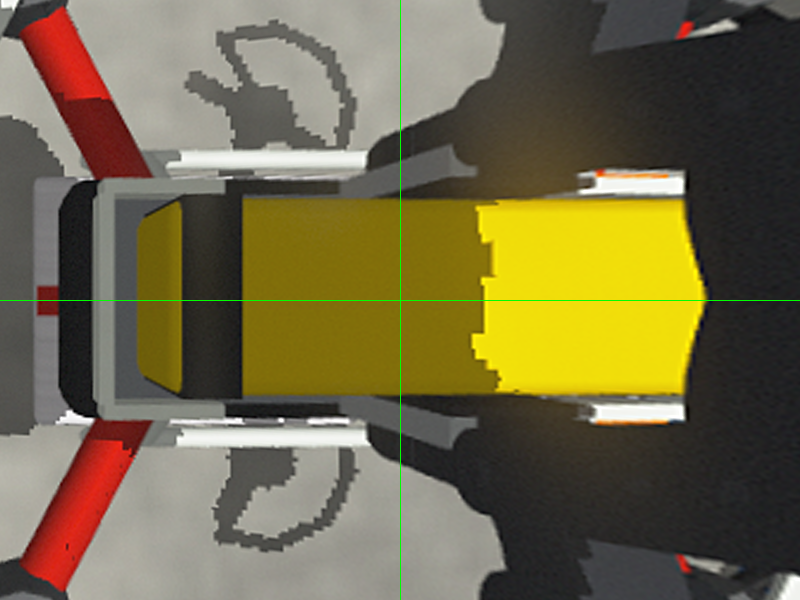

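The pack touched at 142.6, which matches the tray floor. It lies between the lips with an even gap each side (rows 198–395 within 180–418), and its rear face at column 137 is clear of the lip at 117. I can release it.

```bash
python3 - <<'E'
from h import *
X,Y=498.7,296.9
arm.line_to([X,Y,142.4],feed=12);arm.wait(.2);print(arm.get_state()['wrist_force'])
claw.grip(0.6);s=arm.get_state();print(s['wrist_force'])
claw.grip(0.95);arm.line_to([X,Y,250],feed=120);arm.wait(.4)
p,d,c,P=look("wf");ortho("wf",500.4,296.4,170,np.radians(-2.3),"pics/of.png")
m=masks(p)['yellow']&(P[...,2]>160);t=P[m];print(rect(t),np.median(t[:,2]))
A=np.c_[t[:,:2]-[X,Y],np.ones(len(t))];print("plane",np.linalg.lstsq(A,t[:,2],rcond=None)[0],arm.get_state()['time'])
p,_=cams.snapshot("top");cv2.imwrite("pics/top9.png",p[:,:,::-1])
M=masks(p)['blue'];o=masks(np.load("top0.npz")['p'])['blue'];print("blue moved px",(M^o)[:,300:420].sum())
E
```

```text
[-0.8752843  -0.82005259  4.4253432 ]
[ 0.22861323  0.09604151 -0.83677609]
(array([485.2, 298.2]), array([131.8,  33.4]), -2.2) 170.93123080466603
plane [-9.34727947e-02  4.64166578e-04  1.71465755e+02] 38.95
blue moved px 10
```

View pics/of.png

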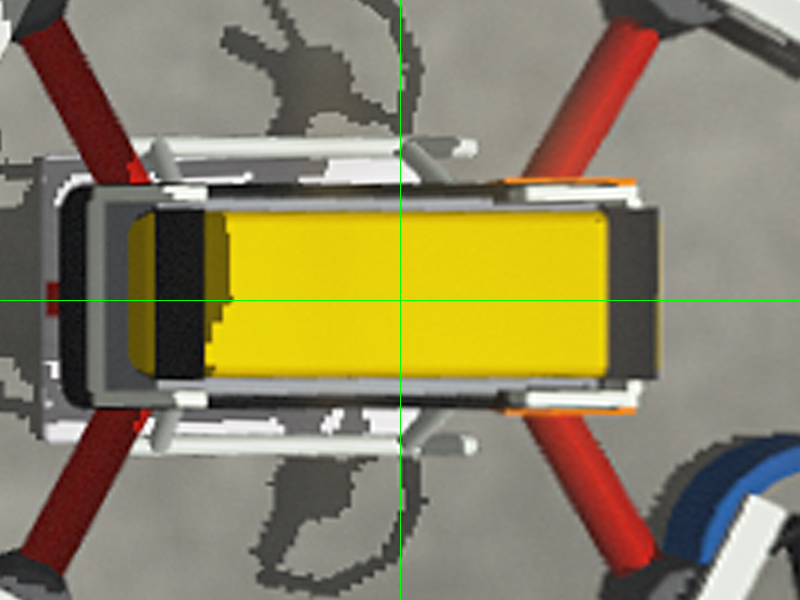

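View pics/top9.png

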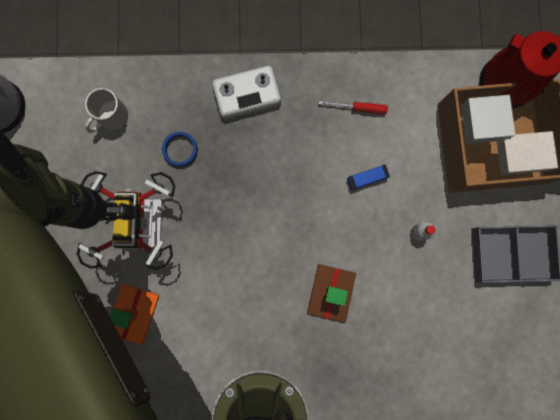

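```bash
python3 - <<'E'
from h import *
z=np.load("wf.npz");P=cloud(z['p'],z['d'],{k:z[k] for k in("fov_y","cx","cy","R","t")},True)
for a in(-40,-20,0,20,40):
    for b in(-10,10):
        m=np.hypot(P[...,0]-501-a,P[...,1]-297-b)<5; print(a,b,np.median(P[...,2][m&(P[...,2]>100)]).round(2))
E
```

```text
-40 -10 170.94
-40 10 171.07
-20 -10 347.22
-20 10 347.45
0 -10 170.95
0 10 171.07
20 -10 171.02
20 10 171.07
40 -10 171.31
40 10 171.11
```

The battery is flat at all the points that read it (171 ±0.2; the two readings at 347 are stray gripper points). The glue, blue battery and tape have not moved, so I'm handing in.

```bash
python3 -c "
from plant import arm
print(arm.close_job(),arm.get_state()['time'])"
```

```text
the job is handed in; nothing more can be done
the job is handed in; nothing more can be done
```

The job is handed in: the quadcopter sits level on the green pad, within about 1 mm of centre and in line with the stripe, and the yellow battery lies flat between the tray lips, with the clock at about 39 s of the 64 s allowed and the blue battery, tape roll and glue bottle not moved in the last top view.

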